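# Clamp a circuit board in the test fixture and start the test

## Task

Get the board test going: with the fingertips, push the blue clamp's pad fully down first, then the yellow clamp's pad fully down, and only then press the green start button right in and let it come back out. Do not touch the circuit board itself, leave the red and white buttons unpressed, and leave everything else standing where it is.

Things in the scene. Friction and masses are not known exactly. Their poses are not given: they have to be found in the camera images.
- fixture: board test fixture, white box 260 x 320 x 68 mm high with a black top plate, bolted down; origin at the centre of its underside, x away from the robot, z up
- clamp_blue: steel base of the blue clamp, fixed on the fixture; origin at the centre of its underside (on the fixture's black plate, 68 mm above the table), z up, same yaw as the fixture. The hinge pin lies along the base's y axis, 22 mm above the origin; the arm points from it to the base's -x, towards the robot, over the far edge of the board. Its footprint is 36 mm (x) by 30 mm.
- clamp_blue_pad (a point): middle of the upper face of the blue plastic pad on the clamp's arm, moving with the arm. The pad is 42 mm long (33 to 75 mm from the hinge pin along the arm) and 26 mm wide. With the arm down and level this point is 54 mm on the -x side of the clamp base's origin and 28 mm above it.
- clamp_blue_arm (a joint): angle of the blue clamp's arm (rad): 0 = highest, tilted 0.65 rad up from level; 0.65 = fully down, level, at its stop, with the rubber foot over the board (the arm's stop, not the board, takes the push). Starts raised between 0 and 0.2. Stiff hinge: needs about 2 to 4 N on the pad all the way down, then resists hard at the stop, stays where it is left, does not spring back.
- clamp_yellow: steel base of the yellow clamp, fixed on the fixture; origin at the centre of its underside (on the fixture's black plate, 68 mm above the table), z up, same yaw as the fixture. The hinge pin lies along the base's y axis, 22 mm above the origin; the arm points from it to the base's -x, towards the robot, over the far edge of the board. Its footprint is 36 mm (x) by 30 mm.
- clamp_yellow_pad (a point): middle of the upper face of the yellow plastic pad on the clamp's arm, moving with the arm. The pad is 42 mm long (33 to 75 mm from the hinge pin along the arm) and 26 mm wide. With the arm down and level this point is 54 mm on the -x side of the clamp base's origin and 28 mm above it.
- clamp_yellow_arm (a joint): angle of the yellow clamp's arm (rad): 0 = highest, tilted 0.65 rad up from level; 0.65 = fully down, level, at its stop, with the rubber foot over the board (the arm's stop, not the board, takes the push). Starts raised between 0 and 0.2. Stiff hinge: needs about 2 to 4 N on the pad all the way down, then resists hard at the stop, stays where it is left, does not spring back.
- panel: beige control box 210 x 80 x 50 mm high with an aluminium top, fixed, to the left or right of the fixture; origin at the centre of its underside, long side along its x; the three buttons stand in a row along it
- button_green_top (a point): centre of the top of the green button (start), 28 mm across, 6 mm proud of its 44 mm round black housing; its top is 68 mm above the table when released. Buttons stand 62 mm apart on the control box, in any order.
- button_green (a joint): travel of the green button (m): 0 = out, 0.006 = right in. Springs back when let go; begins to move at 1.5 N and is right in at 5 N
- button_red_top (a point): centre of the top of the red button (stop), 28 mm across, 6 mm proud of its 44 mm round black housing; its top is 68 mm above the table when released. Buttons stand 62 mm apart on the control box, in any order.
- button_red (a joint): travel of the red button (m), same as the green one
- button_white_top (a point): centre of the top of the white button (reset), 28 mm across, 6 mm proud of its 44 mm round black housing; its top is 68 mm above the table when released. Buttons stand 62 mm apart on the control box, in any order.
- button_white (a joint): travel of the white button (m), same as the green one
- board: green circuit board under test, 140 x 190 mm, 4 mm thick, parts up to 14 mm tall on it, lying loose between steel pins on the fixture's black plate; origin at the centre of its underside
- tray: blue open tray 220 x 130 x 30 mm high, fixed, on the other side of the fixture from the control box; origin at the centre of its underside
- spare_board: smaller green circuit board 140 x 90 mm lying in the tray; origin at the centre of its underside
- bottle: blue bottle with white cap, 48 mm across, 110 mm high, standing beyond and beside the fixture; origin at the centre of its underside
- label_roll: white roll of labels, 64 mm across, 45 mm high, standing beyond and beside the fixture; origin at the centre of its underside

How it is judged:
On the way, in this order (a step that is already met when the one before it is completed fails the run):
1. blue clamp fully down, the yellow one still up (value of joint clamp_blue_arm above 0.58 rad and value of joint clamp_yellow_arm below 0.5 rad), for 0.1 s.
2. yellow clamp fully down, the blue one still down (value of joint each of clamp_blue_arm, clamp_yellow_arm above 0.58 rad), for 0.1 s.
3. green button pressed right in with both clamps down (all of step 2 and value of joint button_green above 0.0045 m), for 0.1 s.
At the end, for the whole second after the job is handed in: Both clamp arms within 0.07 rad of fully down (joint above 0.58), all three buttons out again (within 1 mm), the board under test at rest within 10 mm of where it began, and the spare board, bottle and label roll within 20 mm of where they began (all of step 2 and value of joint each of button_green, button_red, button_white below 0.001 m and linear speed of board below 0.01 m/s and not (distance of board from where it was at the start of the episode above 0.01 m) and not (distance of spare_board from where it was at the start of the episode above 0.02 m) and not (distance of bottle from where it was at the start of the episode above 0.02 m) and not (distance of label_roll from where it was at the start of the episode above 0.02 m)); the robot touches nothing.
It fails at once if the green button is pressed (over 2 mm) before both clamps are down (value of joint button_green above 0.002 m and not (value of joint each of clamp_blue_arm, clamp_yellow_arm above 0.58 rad)).
It fails at once if the red or the white button is pressed (over 2 mm) (value of joint any of button_red, button_white above 0.002 m).
It fails at once if the robot touches the circuit board under test (over 1 N) (contact force between any of the fingers, the arm and board above 1 N).
It fails at once if the board under test is lifted or shifted by over 10 mm (distance of board from where it was at the start of the episode above 0.01 m).
It fails at once if the spare board, bottle or label roll is lifted, carried or shifted by over 20 mm (distance of any of spare_board, bottle, label_roll from where it was at the start of the episode above 0.02 m).
It also fails if it takes over 45 s, if anything falls off the work surface, if the arm or the gripper's body presses on something with over 40 N, if the wrist force passes 120 N, or if a joint passes its speed limit or range.

## Robot

A 7-joint arm with a two-finger parallel gripper is mounted at the origin on the work surface. World frame = base frame: x ahead of the robot, y to its left, z up, the work surface at z = 0. Lengths are in m, angles in rad, forces in N, time in s.
With the tool pointing down it reaches from about 0.4 to 0.875 m from the base axis. Payload 4.4 kg.
Tool frame: the origin (TCP) lies at the very end of the fingers, on their centre line; the grasp point (between the pads) lies 19 mm behind it; z points along the fingers, y is the line along which they close (so a half turn about z gives the same grasp; the last joint's range is limited). The gripper opens to 85 mm and grips with 20 to 120 N. Pads are 22 mm wide; open, the fingers measure 114 mm over their backs; the gripper's body (76 mm by 85 mm) begins 54 mm behind the grasp point. The pads swing forward as they close: fully open they stand 13 mm farther back than shut.
Start: joints at [1.224, 0.628, 0.038, 1.517, -0.027, 0.996, -0.02], TCP at [0.18, -0.625, 0.231] pointing down, gripper open.
Joint ranges: [-3.06, 3.06], [-0.37, 2.12], [-1.25, 1.32], [0.18, 2.47], [-1.1, 4.24], [0.23, 1.98], [-2.94, 2.94]. Speed limits (rad/s): [2.57, 2.57, 3.14, 3.14, 3.14, 3.14, 3.14].

## Interface

Orientations are given as a unit quaternion [w, x, y, z].
In Python, from workcell import * gives the robot as it stands.
- The arm moves only by the shell command python3 -m pendant 'ROWS' [FORCE]. ROWS is JSON, one flat list of numbers, 5 for each row, row after row: the finger opening in m, from 0 to 0.0854, then the shift along the tool's x, y, z in m, then the turn about the tool's z in degrees. A call has 1 to 12 rows; each row is the pose to reach, as a shift and turn from the pose commanded when the call began, along the tool's axes at that moment; what a row does not reach only later rows make up. A row lasts 1/8 s, in which the tool goes at most 62.5 mm and 10.7 degrees, less where a joint would pass 70% of its speed; a pose out of reach is approached as far as the arm can. A call with a gripper value outside its range is refused whole. The fingers move at their own pace and stop on an object; FORCE is the grip in N (left out, the last holds). Time passes only in rows, so rows that repeat a pose let the fingers close. It gives the time, the measured TCP pose, the force, the opening and the grip force at its end, in the units of the state.
- get_obs(): the state, without advancing time (a new reading comes with each control period).
- camera(name): name is "scene" or "top" or "wrist"; returns the picture (420x560x3 uint8, red, green, blue); there is no depth.
- camera_model(name): a dict with "camera_matrix" (3x3 intrinsics, pixels), "D" ([k1, k2, p1, p2, k3] as OpenCV has them; the pictures are not rectified), "R" (3x3) and "t" (3): a world point X has camera coordinates R X + t. Camera axes: x right, y down, z forward; pixel columns grow to the right and rows downward; lengths in m; the calibration is good to about 2 mm. A picture is of the moment at which its call begins: read the wrist's pose just before it. camera_model takes no time and is no camera call; for the wrist camera it gives the pose at the moment of the call.
- finish_job(): hands the job in; it is judged then, once.
The state is a dict: "time_s": time; "joint_pos": joint angles; "dq": joint speeds; "joint_torque": joint torques, N m; "tcp_pos": TCP position; "eef_rot": TCP orientation; "ft_force": force on the tool from outside, world axes, zero at the start; "moment": the same for the moment, N m; "opening": opening from 0.0 (shut) to 1.0 (fully open); "finger_force": force on a finger pad.
Only numpy, scipy, OpenCV 4.12 (cv2) and the standard library are available. Lean on these libraries where they do the work, as an engineer would, in place of code of your own. Each camera call takes 0.05 s, during which the arm holds its last target. There are 200 camera calls.

## Working session

There is one attempt and no reset: what is moved stays moved. The work goes in short steps, Python scripts to look and compute and a shell command to move; the robot and the scene stay as the last step left them, time stands still between calls to the robot, and variables do not carry over. Pictures are saved under pics/ and viewed, at most 10 in all, crops included, and the job is handed in when it is done.

```bash
mkdir -p pics; python3 - <<'E'
from workcell import *
import cv2
o=get_obs();print(o)
for n in("scene","top"):
    cv2.imwrite(f"pics/{n}0.png",cv2.cvtColor(camera(n),cv2.COLOR_RGB2BGR)); print(n,camera_model(n))
E
```

```text
{'time_s': 0.0, 'joint_pos': array([ 1.22421216,  0.62930505,  0.03845446,  1.5183564 , -0.02699706,
        0.99630766, -0.01999247]), 'dq': array([ 0.00035221,  0.00045728,  0.00099152, -0.0015608 ,  0.00110723,
       -0.00048452,  0.00145744]), 'joint_torque': array([-2.80735367e-04, -5.63402689e+01,  1.22622382e+00, -1.93440217e+01,
        1.09253463e-02,  1.03165975e-02,  8.45908623e-07]), 'tcp_pos': array([ 0.17997023, -0.62394563,  0.23041965]), 'eef_rot': array([-9.17548545e-04,  9.90160830e-01,  1.39930936e-01, -1.45844337e-04]), 'ft_force': array([-0.03441426,  0.22033417,  0.00880957]), 'moment': array([-0.02164632, -0.03111583, -0.03808477]), 'finger_force': 0.0, 'opening': 1.0002072561551438}
scene {'camera_matrix': array([[500.49323884,   0.        , 277.32165919],
       [  0.        , 500.49323884, 217.19501537],
       [  0.        ,   0.        ,   1.        ]]), 'D': array([0.03370963, 0.        , 0.        , 0.        , 0.        ]), 'R': array([[-0.36681881,  0.93028149,  0.00450566],
       [ 0.67518026,  0.2695556 , -0.68663774],
       [-0.63998091, -0.24882951, -0.72698577]]), 't': array([ 0.21987362, -0.30566133,  1.45613512])}
top {'camera_matrix': array([[428.69228985,   0.        , 282.33511376],
       [  0.        , 428.69228985, 204.56482563],
       [  0.        ,   0.        ,   1.        ]]), 'D': array([-0.11292198,  0.        ,  0.        ,  0.        ,  0.        ]), 'R': array([[-0.01337528, -0.99983119, -0.01259762],
       [-0.99825276,  0.01407723, -0.0573869 ],
       [ 0.05755456,  0.01180805, -0.99827253]]), 't': array([0.00401533, 0.5595474 , 1.11839317])}
```

View pics/top0.png

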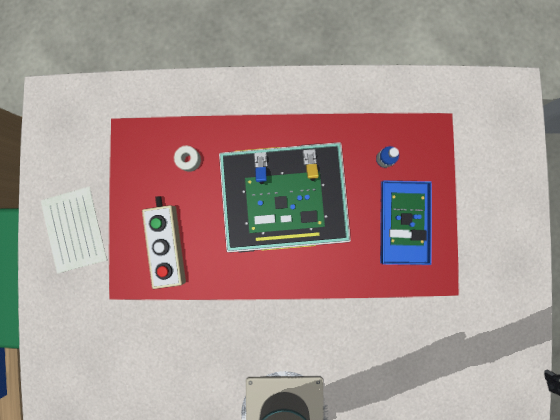

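View pics/scene0.png

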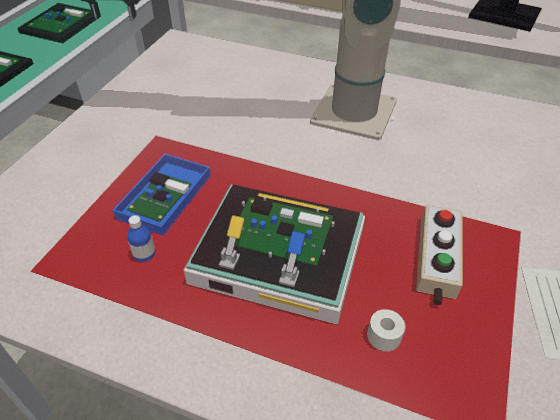

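The top view shows the blue pad at about (261,173), the yellow pad at (312,171), and the green, white and red buttons at (156,223), (160,247) and (164,271). In the scene view they are at (296,243), (235,228), and (443,262), (444,238), (446,217).

```bash
cat > m.py <<'E'
import cv2,numpy as np
from workcell import *
R_={'blue':((105,130,60),(125,255,255)),'yellow':((18,130,90),(30,255,255)),'green':((45,100,40),(80,255,255))}
def blob(img,c,near,r):
    h=cv2.cvtColor(cv2.cvtColor(img,cv2.COLOR_RGB2BGR),cv2.COLOR_BGR2HSV)
    m=cv2.inRange(h,*map(np.array,R_[c])); k=np.zeros_like(m); cv2.circle(k,near,r,255,-1); m&=k
    n,l,s,ce=cv2.connectedComponentsWithStats(m); i=1+np.argmax(s[1:,4]); return ce[i],s[i]
def ray(n,uv):
    M=camera_model(n);p=cv2.undistortPoints(np.array([[uv]],float),M['camera_matrix'],M['D'])[0,0]
    R=np.array(M['R']);return -R.T@M['t'],R.T@np.array([*p,1])
def onz(n,uv,z):
    o,d=ray(n,uv);return o+d*(z-o[2])/d[2]
def tri(a,b):
    A=np.zeros((3,3));y=np.zeros(3)
    for o,d in(a,b):
        d=d/np.linalg.norm(d);P=np.eye(3)-np.outer(d,d);A+=P;y+=P@o
    return np.linalg.solve(A,y)
E
python3 - <<'E'
from m import *
from scipy.spatial.transform import Rotation as Ro
np.set_printoptions(precision=4,suppress=True)
I={n:camera(n) for n in('top','scene')}
for c,t,s,r in(('blue',(261,173),(296,243),13),('yellow',(312,171),(235,228),14),('green',(156,223),(443,262),12)):
    a,sa=blob(I['top'],c,t,r);b,sb=blob(I['scene'],c,s,r)
    print(c,a,sa,b,sb,tri(ray('top',a),ray('scene',b)),onz('top',a,.068),onz('scene',b,.068))
# fixture top corners (approx, top view) at z .068
C=[onz('top',p,.068)[:2] for p in((220,153),(341,144),(350,241),(228,251))];print(C)
print('base tops',onz('top',(260,157),.09),onz('top',(310,157),.09))
o=get_obs();print(Ro.from_quat(o['eef_rot'],scalar_first=True).as_matrix())
v=[cv2.resize(cv2.cvtColor(x,cv2.COLOR_RGB2BGR),None,fx=5,fy=5,interpolation=2) for x in(I['top'][140:200,240:330],I['scene'][205:285,210:320])]
v[1]=cv2.resize(v[1],None,fx=.75,fy=.75)
cv2.imwrite('pics/c.png',np.vstack([v[0],cv2.resize(v[1],(450,300))]))
E
```

```text
blue [260.46   173.9867] [255 167  12  15 150] [295.9034 242.569 ] [287 231  18  24 290] [0.628  0.0478 0.1206] [0.6351 0.0502 0.068 ] [0.5848 0.0348 0.068 ]
yellow [311.9664 170.5973] [306 164  13  15 149] [235.1793 226.3483] [227 215  17  24 290] [ 0.6341 -0.0766  0.1222] [ 0.6418 -0.0806  0.068 ] [ 0.5901 -0.0994  0.068 ]
green [155.8878 222.8776] [151 218  11  11  98] [444.1986 258.8865] [437 253  15  13 141] [0.514  0.3214 0.0656] [0.5143 0.3193 0.068 ] [0.5156 0.3224 0.068 ]
[array([0.6909, 0.1534]), array([ 0.7093, -0.1561]), array([ 0.4623, -0.1734]), array([0.4412, 0.1343])]
base tops [0.675  0.0496 0.09  ] [ 0.673  -0.0751  0.09  ]
[[ 0.9608  0.2772 -0.0003]
 [ 0.2772 -0.9608  0.0011]
 [ 0.     -0.0011 -1.    ]]
```

View pics/c.png

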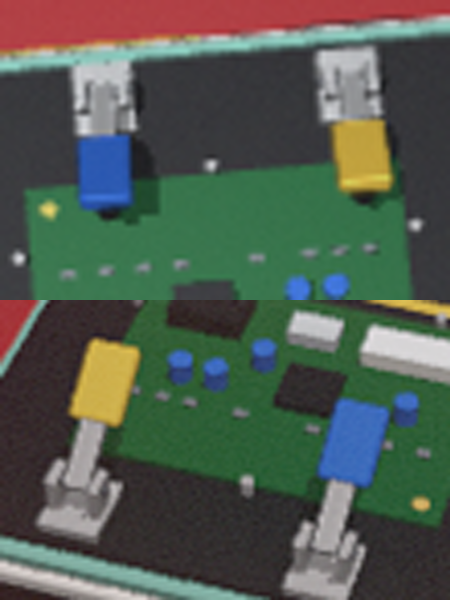

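Both arms are raised and the three spots are located: blue (0.628, 0.048), yellow (0.634, -0.077) and green (0.514, 0.321). I'll aim about 4 mm nearer the robot on the pads.

```bash
python3 -m pendant '[0,0.061,-0.052,0,0, 0,0.122,-0.104,0,0, 0,0.18,-0.156,0,0, 0,0.24,-0.208,0,0, 0,0.3,-0.26,0,0, 0,0.36,-0.31,0,0, 0,0.42,-0.36,0,0, 0,0.48,-0.41,0,0, 0,0.54,-0.46,0,0, 0,0.58,-0.495,0,0, 0,0.613,-0.522,0,0, 0,0.613,-0.522,0,0]' 20
cat > g.py <<'E'
import sys,numpy as np
from workcell import *
from scipy.spatial.transform import Rotation as Ro
np.set_printoptions(precision=4,suppress=True)
o=get_obs();R=Ro.from_quat(o['eef_rot'],scalar_first=True)
for n,x in dict(blue=(.624,.0475,.15),yellow=(.630,-.077,.15),green=(.5145,.3205,.1)).items(): print(n,R.inv().apply(np.array(x)-o['tcp_pos']))
print(o['time_s'],o['tcp_pos'],o['ft_force'],o['opening'])
E
python3 g.py
```

```text
time_s: 1.7
tcp_pos: [0.5947, 0.0027, 0.2313]
eef_rot: [0.0, 0.99, 0.14, 0.0]
ft_force: [2.1, -0.9, 0.7]
opening: -0.0
finger_force: 0.0
blue [ 0.0405 -0.0349  0.0813]
yellow [0.0118 0.0864 0.0814]
green [ 0.0109 -0.3276  0.1312]
1.7 [0.5947 0.0027 0.2313] [ 2.0805 -0.9028  0.7411] -0.00048507639913162063
```

```bash
python3 -m pendant '[0,0,0,0,0, 0,0,0,0,0]'; python3 g.py
```

```text
time_s: 1.95
tcp_pos: [0.5932, 0.0007, 0.2309]
eef_rot: [0.0, 0.99, 0.14, -0.001]
ft_force: [-0.6, -0.8, -0.3]
opening: -0.003
finger_force: 0.0
blue [ 0.0427 -0.0365  0.0808]
yellow [0.0139 0.0848 0.0809]
green [ 0.0133 -0.3292  0.1307]
1.95 [0.5932 0.0007 0.2309] [-0.5878 -0.826  -0.3198] -0.0034549359397812365
```

```bash
python3 -m pendant '[0,0.0427,-0.0365,0,0, 0,0.0427,-0.0365,0.04,0, 0,0.0427,-0.0365,0.08,0, 0,0.0427,-0.0365,0.08,0]'; python3 g.py; python3 - <<'E'
from m import *
v=[cv2.cvtColor(camera(n),cv2.COLOR_RGB2BGR) for n in('scene','wrist')]
cv2.imwrite('pics/d.png',np.hstack([cv2.resize(v[0][150:300,180:380],(400,300)),cv2.resize(v[1],(400,300))]))
E
```

```text
time_s: 2.45
tcp_pos: [0.6217, 0.0454, 0.1487]
eef_rot: [0.0, 0.99, 0.139, -0.004]
ft_force: [-0.7, -0.4, 0.9]
opening: -0.001
finger_force: 0.0
blue [ 0.0028 -0.0013 -0.0014]
yellow [-0.0256  0.12   -0.0012]
green [-0.0272 -0.2939  0.0489]
2.45 [0.6217 0.0454 0.1487] [-0.6693 -0.4027  0.8595] -0.0013715296120868515
```

View pics/d.png

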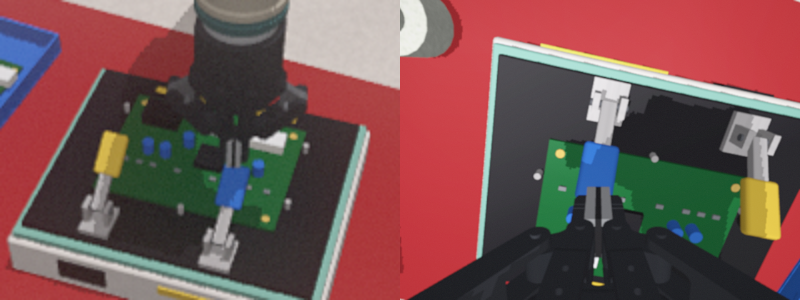

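The fingertips are lined up with the blue pad, toward its robot-side end. I'll shift 6 mm inward and push down.

```bash
python3 -m pendant '[0,0.0065,-0.001,0,0, 0,0.0065,-0.001,0.01,0, 0,0.0065,-0.001,0.018,0, 0,0.0065,-0.001,0.025,0, 0,0.0065,-0.001,0.03,0, 0,0.0065,-0.001,0.035,0, 0,0.0065,-0.001,0.04,0, 0,0.0065,-0.001,0.045,0, 0,0.0065,-0.001,0.048,0,0,0.0065,-0.001,0.051,0,0,0.0065,-0.001,0.051,0]'; python3 g.py
```

```text
time_s: 3.92
tcp_pos: [0.6307, 0.0507, 0.1]
eef_rot: [0.0, 0.99, 0.14, 0.0]
ft_force: [-0.5, 1.2, 0.2]
opening: 0.003
finger_force: 0.0
blue [-0.0073  0.0013 -0.05  ]
yellow [-0.036   0.1225 -0.05  ]
green [-0.0369 -0.2914 -0.    ]
3.925 [0.6307 0.0507 0.1   ] [-0.5065  1.1685  0.1663] 0.003416688045975534
```

```bash
python3 -m pendant '[0,0,0,0.002,0, 0,0,0,0.004,0, 0,0,0,0.006,0]'; python3 -m pendant '[0,0,0,0,0]'; python3 - <<'E'
from m import *
v=[cv2.cvtColor(camera(n),cv2.COLOR_RGB2BGR) for n in('scene','wrist')]
cv2.imwrite('pics/e.png',np.hstack([cv2.resize(v[0][180:300,210:370],(400,300),interpolation=2),cv2.resize(v[1],(400,300))]))
E
```

```text
time_s: 4.3
tcp_pos: [0.6305, 0.0507, 0.0958]
eef_rot: [0.0, 0.99, 0.14, -0.0]
ft_force: [-7.1, -0.8, 23.0]
opening: -0.001
finger_force: 11.1
time_s: 4.42
tcp_pos: [0.6305, 0.0507, 0.0959]
eef_rot: [0.0, 0.99, 0.14, 0.0]
ft_force: [-4.5, 0.2, 12.9]
opening: 0.003
finger_force: 6.5
```

View pics/e.png

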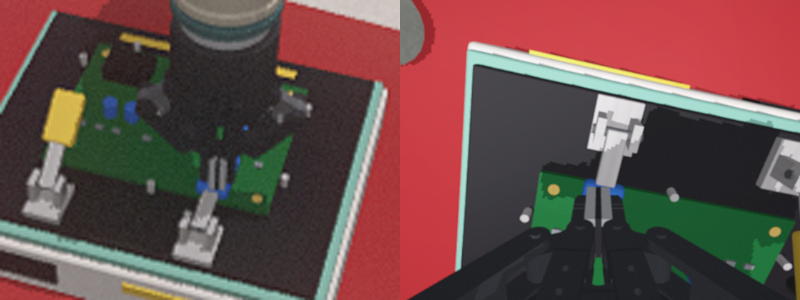

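The blue arm is level, with the tip at 0.096 and the stop resisting. Next is yellow.

```bash
python3 -m pendant '[0,0,0,-0.03,0, 0,0,0,-0.062,0, 0,-0.01,0.05,-0.062,0, 0,-0.025,0.1,-0.062,0, 0,-0.032,0.1237,-0.062,0, 0,-0.032,0.1237,-0.062,0, 0,-0.032,0.1237,-0.062,0]'; python3 -m pendant '[0,0,0,0,0]'; python3 g.py; python3 - <<'E'
from m import *
v=[cv2.cvtColor(camera(n),cv2.COLOR_RGB2BGR) for n in('scene','wrist')]
cv2.imwrite('pics/f.png',np.hstack([cv2.resize(v[0][180:300,210:370],(400,300),interpolation=2),cv2.resize(v[1],(400,300))]))
E
```

```text
time_s: 5.4
tcp_pos: [0.6344, -0.0751, 0.1562]
eef_rot: [-0.001, 0.99, 0.141, 0.0]
ft_force: [0.0, -0.1, -0.1]
opening: 0.002
finger_force: 0.0
time_s: 5.52
tcp_pos: [0.6344, -0.0746, 0.1562]
eef_rot: [-0.001, 0.99, 0.141, 0.0]
ft_force: [-0.8, 0.0, 1.4]
opening: -0.004
finger_force: 0.0
blue [ 0.0242 -0.1201  0.0064]
yellow [-0.0049  0.0011  0.0062]
green [-0.0046 -0.4128  0.0567]
5.525 [ 0.6344 -0.0746  0.1562] [-0.811   0.0158  1.3826] -0.003532366779658253
```

View pics/f.png

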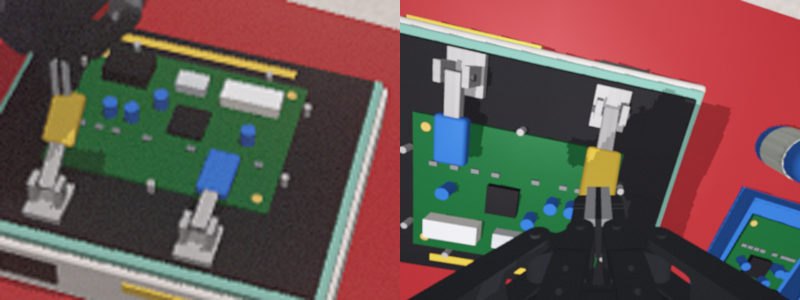

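The blue arm lies flat, and the fingertips are in line with the still-raised yellow pad.

```bash
python3 -m pendant '[0,0,0.002,0.015,0, 0,0,0.002,0.025,0, 0,0,0.002,0.031,0, 0,0,0.002,0.037,0, 0,0,0.002,0.043,0, 0,0,0.002,0.048,0, 0,0,0.002,0.053,0, 0,0,0.002,0.057,0, 0,0,0.002,0.059,0, 0,0,0.002,0.061,0, 0,0,0.002,0.062,0]';  python3 -m pendant '[0,0,0,0,0,0,0,0,0,0]'; python3 g.py
```

```text
time_s: 7.0
tcp_pos: [0.6345, -0.079, 0.0959]
eef_rot: [0.0, 0.99, 0.14, -0.0]
ft_force: [-7.0, 0.3, 17.1]
opening: -0.001
finger_force: 8.7
time_s: 7.25
tcp_pos: [0.6345, -0.079, 0.096]
eef_rot: [0.0, 0.99, 0.14, -0.0]
ft_force: [-5.5, -0.6, 12.2]
opening: 0.002
finger_force: 6.3
blue [ 0.025  -0.1244 -0.0541]
yellow [-0.0037 -0.0031 -0.054 ]
green [-0.0046 -0.4171 -0.0041]
7.25 [ 0.6345 -0.079   0.096 ] [-5.5304 -0.6137 12.2237] 0.0019656530037726106
```

```bash
python3 -m pendant '[0,0,0,-0.04,0, 0,0,0,-0.08,0, 0,0,-0.06,-0.08,0, 0,-0.001,-0.12,-0.08,0, 0,-0.002,-0.18,-0.08,0, 0,-0.003,-0.24,-0.08,0, 0,-0.004,-0.3,-0.08,0, 0,-0.0046,-0.36,-0.08,0, 0,-0.0046,-0.417,-0.08,0, 0,-0.0046,-0.417,-0.06,0, 0,-0.0046,-0.417,-0.02,0, 0,-0.0046,-0.417,-0.01,0]'; python3 -m pendant '[0,0,0,0,0, 0,0,0,0,0]'; python3 g.py; python3 - <<'E'
from m import *
v=[cv2.cvtColor(camera(n),cv2.COLOR_RGB2BGR) for n in('scene','wrist')]
cv2.imwrite('pics/g.png',np.hstack([cv2.resize(v[0][160:310,200:480],(400,300),interpolation=2),cv2.resize(v[1],(400,300))]))
E
```

```text
time_s: 8.75
tcp_pos: [0.5134, 0.3199, 0.1021]
eef_rot: [0.001, 0.99, 0.14, -0.002]
ft_force: [0.4, -0.1, -0.2]
opening: 0.001
finger_force: 0.0
time_s: 9.0
tcp_pos: [0.5159, 0.3209, 0.1057]
eef_rot: [-0.001, 0.99, 0.14, 0.001]
ft_force: [-0.1, 0.3, -0.0]
opening: -0.003
finger_force: 0.0
blue [ 0.0284  0.2926 -0.0445]
yellow [-0.0003  0.4139 -0.0447]
green [-0.0015  0.      0.0057]
9.0 [0.5159 0.3209 0.1057] [-0.0883  0.3388 -0.0473] -0.0031463577137814565
```

View pics/g.png

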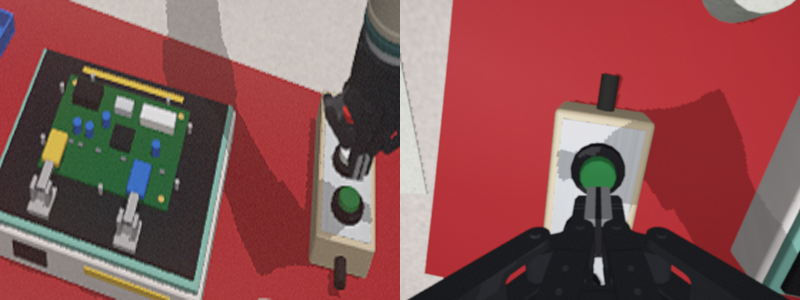

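Both arms lie flat, and the closed fingers are above the green button. Pressing and releasing.

```bash
python3 -m pendant '[0,-0.0015,0,0.02,0, 0,-0.0015,0,0.033,0, 0,-0.0015,0,0.038,0, 0,-0.0015,0,0.041,0, 0,-0.0015,0,0.043,0, 0,-0.0015,0,0.0445,0, 0,-0.0015,0,0.0445,0, 0,-0.0015,0,0.0445,0]'; python3 g.py
```

```text
time_s: 10.1
tcp_pos: [0.5135, 0.3202, 0.0655]
eef_rot: [-0.0, 0.99, 0.14, 0.001]
ft_force: [-10.5, -5.9, 40.3]
opening: 0.002
finger_force: 20.0
blue [ 0.0308  0.2926 -0.0846]
yellow [ 0.0021  0.4139 -0.0847]
green [ 0.0011 -0.     -0.0345]
10.1 [0.5135 0.3202 0.0655] [-10.5029  -5.909   40.2772] 0.001538904722130984
```

```bash
python3 - <<'E'
from m import *
v=[cv2.cvtColor(camera(n),cv2.COLOR_RGB2BGR) for n in('scene','wrist')]
cv2.imwrite('pics/h.png',np.hstack([cv2.resize(v[0][190:310,390:500],(400,436),interpolation=2),cv2.resize(v[1][80:380,160:400],(349,436))]))
E
python3 g.py|tail -1
```

```text
10.2 [0.5135 0.3202 0.0655] [-9.4441 -6.4085 39.921 ] -0.007919575256045237
```

View pics/h.png

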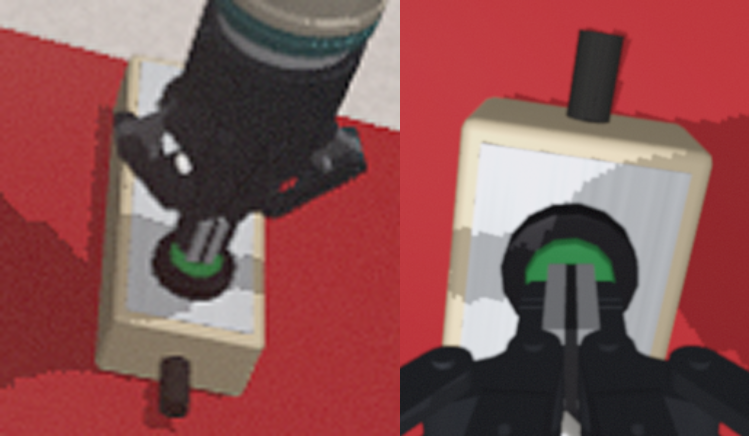

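The fingertips are on the button but look off-centre towards the robot, so they may be catching the housing. I'll measure where the button sits relative to the tool with the wrist camera.

```bash
python3 -m pendant '[0,0,0,-0.015,0, 0,0,0,-0.03,0, 0,0,0,-0.06,0, 0,0,0,-0.06,0, 0,0,0,-0.06,0]'; python3 - <<'E'
from m import *
np.set_printoptions(precision=4,suppress=True)
L,Rt,T=[onz('wrist',p,.062) for p in((229.5,262),(323,264),(276.9,219.7))]  # approx: pose same xy but model now raised
o=get_obs();print(o['tcp_pos'],o['ft_force'])
M=camera_model('wrist');im=camera('wrist')
ce,s=blob(im,'green',(280,230),90);print('wrist green',ce,s,onz('wrist',ce,.068))
x,y,w,h=s[:4]
for p in((x,y+h/2),(x+w,y+h/2),(x+w/2,y)):print(onz('wrist',p,.068))
t=camera('top');ce,s=blob(t,'green',(156,223),12);print(ce,s,onz('top',ce,.068))
s_=camera('scene');ce,s=blob(s_,'green',(443,262),12);print(ce,s,onz('scene',ce,.068))
cv2.imwrite('pics/i.png',cv2.cvtColor(im,cv2.COLOR_RGB2BGR))
E
```

```text
time_s: 10.82
tcp_pos: [0.513, 0.3199, 0.1194]
eef_rot: [0.0, 0.99, 0.14, -0.0]
ft_force: [-0.3, -0.3, -0.0]
opening: 0.0
finger_force: 0.0
[0.513  0.3199 0.1194] [-0.3047 -0.3429 -0.0273]
wrist green [276.2354 230.0931] [ 252  205   50   51 1954] [0.5158 0.3216 0.068 ]
[0.5117 0.3349 0.068 ]
[0.5197 0.3072 0.068 ]
[0.5305 0.3253 0.068 ]
[157.4194 225.7742] [153 223   9   6  31] [0.5068 0.3153 0.068 ]
[443.9392 259.0743] [437 253  15  13 148] [0.5163 0.322  0.068 ]
```

View pics/i.png

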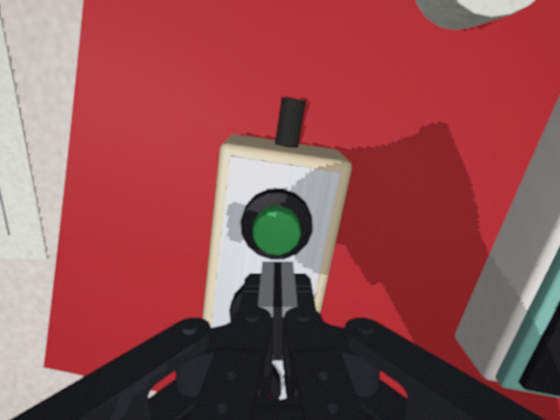

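```bash
python3 -m pendant '[0,0.0035,-0.0009,0.02,0, 0,0.0035,-0.0009,0.04,0, 0,0.0035,-0.0009,0.046,0, 0,0.0035,-0.0009,0.046,0, 0,0.0035,-0.0009,0.046,0,0,0.0035,-0.0009,0.046,0]'|sed -n '2p;4p'; for i in 1; do python3 -m pendant '[0,0,0,0.002,0,0,0,0,0.002,0]'|sed -n '2p;4p'; python3 -m pendant '[0,0,0,0.002,0,0,0,0,0.002,0]'|sed -n '2p;4p'; python3 -m pendant '[0,0,0,0.001,0,0,0,0,0.001,0]'|sed -n '2p;4p'; python3 -m pendant '[0,0,0,0.001,0,0,0,0,0.001,0]'|sed -n '2p;4p'; python3 -m pendant '[0,0,0,0.001,0,0,0,0,0.001,0]'|sed -n '2p;4p';  python3 -m pendant '[0,0,0,0.001,0,0,0,0,0.001,0]'|sed -n '2p;4p'; done
```

```text
tcp_pos: [0.5169, 0.3222, 0.0745]
ft_force: [0.0, -0.3, 0.4]
tcp_pos: [0.5167, 0.3221, 0.0721]
ft_force: [1.0, -0.0, 1.6]
tcp_pos: [0.5167, 0.3221, 0.07]
ft_force: [-0.2, 0.2, 3.0]
tcp_pos: [0.5167, 0.3221, 0.069]
ft_force: [0.3, 0.8, 3.1]
tcp_pos: [0.5168, 0.3221, 0.0679]
ft_force: [1.8, 0.8, 2.6]
tcp_pos: [0.5167, 0.3221, 0.0669]
ft_force: [1.1, 1.6, 4.9]
tcp_pos: [0.5167, 0.3221, 0.0661]
ft_force: [1.0, 0.3, 6.6]
```

Centred contact starts near z=0.072 and it is right in near 0.066, where the force rises past 5 N, so the first press also bottomed out. I'll hold it slightly deeper, release, lift clear and check.

```bash
python3 -m pendant '[0,0,0,0.001,0,0,0,0,0.001,0,0,0,0,0.001,0]'|sed -n '2p;4p'; python3 -m pendant '[0,0,0,-0.015,0,0,0,0,-0.06,0,0,0,0,-0.12,0,0,0,0,-0.12,0,0,0,0,-0.12,0,0,0,0,-0.12,0]'; python3 - <<'E'
from m import *
v=[cv2.cvtColor(camera(n),cv2.COLOR_RGB2BGR) for n in('scene','wrist')]
cv2.imwrite('pics/j.png',np.hstack([cv2.resize(v[0][170:300,200:480],(500,300),interpolation=2),cv2.resize(v[1],(300,300))]))
E
```

```text
tcp_pos: [0.5168, 0.3221, 0.066]
ft_force: [0.5, -0.3, 12.1]
time_s: 14.35
tcp_pos: [0.5151, 0.3211, 0.1832]
eef_rot: [0.001, 0.99, 0.14, -0.002]
ft_force: [-0.1, -0.3, -0.6]
opening: 0.002
finger_force: 0.0
```

View pics/j.png

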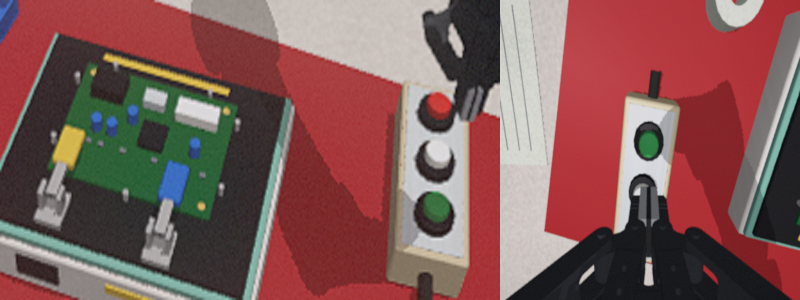

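The picture shows both clamp arms flat and all three buttons out, with the robot clear of everything. Both arms stopped hard at the same height.

```bash
python3 -c "
from workcell import *
print(finish_job())"
```

```text
the job is handed in; nothing more can be done
None
```

I pushed the blue clamp down to its stop, then the yellow one, then pressed the green button right in (twice; the first press was off-centre and reached about 40 N) and let it back out; the job is handed in at about 14.5 s on the robot's clock, with no verdict returned.

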